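# Clamp the grease cartridge with the over-centre latch

### The arm

A 6-joint arm with a two-finger parallel gripper is mounted at the origin on the work surface; the furniture and walls round the work are solid. World frame = base frame: x ahead of the robot, y to its left, z up, the work surface at z = 0. Lengths are in mm, angles in rad, forces in N, time in s.
With the tool pointing down it reaches from about 350 to 975 mm from the base axis. Payload 7.1 kg.
Tool frame: the origin (TCP) lies on the front face of the gripper's body, between the roots of the fingers; the fingertips stand 80 mm ahead of it and the grasp point (between the pads) lies 61 mm ahead of it (env.tips_ahead is the distance from the TCP to the fingertips, in mm); z points along the fingers, y is the direction in which the jaws open and shut (so a half turn about z gives the same grasp; the last joint's range is limited). The gripper opens to 88 mm and grips with 3 to 60 N. Pads are 20 mm wide; open, the fingers measure 115 mm over their backs; the gripper's body (75 mm by 178 mm) begins 61 mm behind the grasp point.
Start: joints at [1.131, 0.423, 1.63, -0, 1.089, -0.019], TCP at [255.275, 570.474, 302.675] pointing down, gripper open.
Joint ranges: [-3, 3], [-0.9, 2.11], [0.09, 2.58], [-1.31, 4.45], [0.11, 2.69], [-2.54, 2.54]. Speed limits (rad/s): [2.39, 2.39, 3.01, 3.14, 3.14, 3.14].

### API

Orientations are given as a unit quaternion [x, y, z, w].
In Python, from station import env, set_gripper, viewer, workorder gives the robot as it stands. Calls block until the motion is done:
- env.reach(position, orientation): joint-space move of the TCP to a pose.
- env.move_l(position, rot=None, rate=150, f_stop=None): straight line of the TCP; rot=None keeps the orientation; rate is the mean speed in mm/s. With f_stop (N) it stops when the force on the tool has changed by that much, and returns True; else False.
- env.move_joints(angles): joint-space move.
- set_gripper(opening): finger opening in mm; the grip force is fixed at half the most; returns when the fingers have stopped.
- env.hold(seconds).
- env.ik(position, orientation): joint angles nearest the present ones, or None.
- env.read_state(): the state.
- viewer.camera(name): name is "side" or "top"; returns the picture (480x640x3 uint8, blue, green, red); there is no depth.
- viewer.camera_params(name): a dict with "fx", "fy", "cx", "cy" (pixels), "pose" (4x4, takes a point from camera to world coordinates). Camera axes: x right, y up, looking along -z (the intrinsics and any distortion apply to the point x, -y, -z); pixel columns grow to the right and rows downward; lengths in mm; the calibration is good to about 2 mm. A picture is of the moment at which its call begins. camera_params takes no time and is no camera call.
A pose or a line that the arm cannot do raises env.IKError and nothing moves.
- workorder.sign_off(): hands the job in, once; it reports no verdict.
The state is a dict: "time_s": time; "qpos": joint angles; "dq": joint speeds; "tau": joint torques, N m; "tool_pos": TCP position; "orientation": TCP orientation; "force": force on the tool from outside, world axes, zero at the start; "wrist_torque": the same for the moment, N m; "width": finger opening in mm.
Only numpy, scipy, OpenCV 4.12 (cv2) and the standard library are available. Lean on these libraries where they do the work, as an engineer would, in place of code of your own. Each camera call takes 0.05 s, during which the arm holds its last target. There are 200 camera calls.

### The job

A grease cartridge lies loose in the clamping jig on the bench. Clamp it: lift the latch's wire loop over the leaning keeper post on the sliding jaw and let its end bar down on the post's far side, then throw the lever right over, past its dead point, until it lies fully home and the latch by itself holds the cartridge tight between the jaws. Leave the tape measure, the oil can and the roll of sealing tape where they are.

Things in the scene. Friction and masses are not known exactly. Their poses are not given: they have to be found in the camera images.
- jig: the clamping jig, fixed to the bench: grey steel base plate 220 x 120 x 10 mm with a fixed jaw block (top 50 mm above the bench) and two cheeks 75 mm high carrying the lever. Origin on the bench under lever_pivot; x axis 'forward', from the lever to the sliding jaw, z up. The latch moves only in the upright plane through its x axis, on which all these points lie
- lever_pivot (a point): axis of the lever on the jig, 66 mm above the bench; its x axis points forward
- lever (a joint): lever angle, rad: 0 = home, level, pointing back from the pivot (hard stop); grows as it swings up and over forward (1.57 upright, 2.3 stop). Starts at 0.7 to 0.9; friction keeps it where it is put. About 1.5 to 1.9 once the loop is hooked. From about 0.6 downward it squeezes the pad and resists (some 4 N at the grip); below the dead point near 0.15 it snaps home
- lever_end (a point): on the lever's black rubber grip (60 mm long, 24 mm wide across the plane, 14 mm thick): middle of its length, 90 mm from the pivot, 8 mm off the lever's centre line, on the face that is on top at home (the forward face while it stands). The lever ends 120 mm from the pivot
- crank_pin (a point): the pin on the lever from which the loop swings, 32 mm from the pivot, 0.1 rad off the lever's line (below it when home). Pulling the loop forward swings the lever up
- loop_bar (a point): centre of the loop's end bar, a level steel rod 8 mm thick, 68 mm long across the plane. The loop is a wire frame with side wires 68 mm apart, 120 mm from crank_pin to the bar's centre. The bar starts resting on the jaw's top, 12 to 25 mm short of keeper_seat, behind the post. x axis: from pin to bar; z: up side
- loop_tab (a point): centre of the loop's pull tab, the place to pinch the loop: dark steel plate 36 mm wide across the plane, 8 mm thick, 30 mm high, on two rods (24 mm clear between) over the bar. The point is 10.5 mm back and 39.5 mm up from loop_bar in the loop's axes; the tab stands about upright while the loop slopes to the jaw. The post passes between the rods
- keeper_seat (a point): where the centre of the loop's bar sits when hooked: just forward of the keeper post, 60 mm above the bench (the jaw's flat top is at 56 mm). Moves with the jaw. To hook it, the bar must clear the post's tip, go down 10 to 14 mm forward of the seat, then come back
- jaw: sliding jaw, dark steel block 50 x 100 mm, top 56 mm above the bench, carrying the keeper post: a flat tongue 20 mm wide, 6 mm thick, leaning forward 20 degrees, tip 79 mm above the bench and 3 mm forward of keeper_seat. Slides back towards the lever with 1 N friction; from its start the latch draws it about 25 mm. Same axes as the jig; read keeper_seat for its place
- pad: rubber-faced sprung pad on the fixed jaw block, 90 mm wide, 34 mm high, gives 6 mm at about 35 N
- cartridge: red grease cartridge with a black cap, 167 mm long, 36 mm thick, lying across the jig on the base plate between pad and sliding jaw, with a few mm of play; origin under its middle, its long axis is y. It need not be touched
- seal_tape: white roll of sealing tape lying flat, 55 mm across, 13 mm high; origin at its middle. A bystander
- oil_can: small dark red oil can with a bent spout, 150 mm high; origin under its middle. A bystander
- tape_measure: orange tape measure standing on edge, 76 mm long, 61 mm high; origin under its middle. A bystander

How it is judged:
By the outcome, as a careful person would: the job done as asked, in the order asked, and still so for the second after the job is handed in, with the robot touching nothing.
It also fails if it takes over 48 s, if anything falls off the work surface, if the arm or the gripper's body presses on something with over 40 N, if the wrist force passes 120 N, or if a joint passes its speed limit or range.

## Working session

There is one attempt and no reset: what is moved stays moved. The work goes in short steps, each a Python script; the robot and the scene stay as the last script left them, time stands still between calls to the robot, and variables do not carry over. Pictures are saved under pics/ and viewed, about 8 in all and at most 12, crops included, and the job is handed in when it is done.

```bash
mkdir -p pics; ls; python3 - <<'E'
from station import env,set_gripper,viewer,workorder
import cv2,numpy as np
for n in("side","top"):
    p=viewer.camera_params(n);print(n,{k:(np.round(v,3).tolist() if not isinstance(v,str) else v) for k,v in p.items()})
    cv2.imwrite(f"pics/{n}0.png",viewer.camera(n))
s=env.read_state();print(s)
E
```

```text
pics
side {'fx': 473.789, 'fy': 473.789, 'cx': 323.102, 'cy': 237.748, 'pose': [[0.998, -0.044, 0.033, 510.064], [0.05, 0.481, -0.875, -598.201], [0.023, 0.876, 0.483, 515.531], [0.0, 0.0, 0.0, 1.0]]}
top {'fx': 474.621, 'fy': 474.621, 'cx': 317.442, 'cy': 243.567, 'pose': [[-0.0, 0.999, -0.052, 412.996], [-1.0, -0.0, 0.002, 148.035], [0.002, 0.052, 0.999, 1016.927], [0.0, 0.0, 0.0, 1.0]]}
{'time_s': 0.1, 'qpos': array([ 1.13100647e+00,  4.23758961e-01,  1.63061318e+00,  6.30515407e-06,
        1.08860495e+00, -1.89824331e-02]), 'dq': array([ 0.00096155, -0.00254163, -0.00301676, -0.00099201, -0.000685  ,
        0.00095083]), 'tau': array([-6.48932905e-05, -5.45615888e+01, -2.74325860e+01,  6.45639212e-02,
        1.87340355e-02, -3.78869015e-05]), 'tool_pos': array([255.1074314 , 570.1312167 , 301.98292129]), 'orientation': array([ 2.08856109e-01,  9.77946137e-01, -6.73453659e-04, -1.60115915e-04]), 'force': array([0.50458098, 0.34110198, 0.18836861]), 'wrist_torque': array([ 0.06618465, -0.04474178, -0.05613133]), 'width': 87.81978957789882}
```

View pics/side0.png

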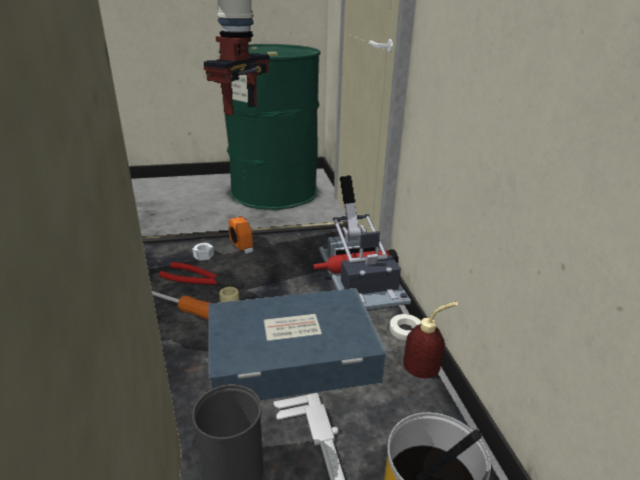

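View pics/top0.png

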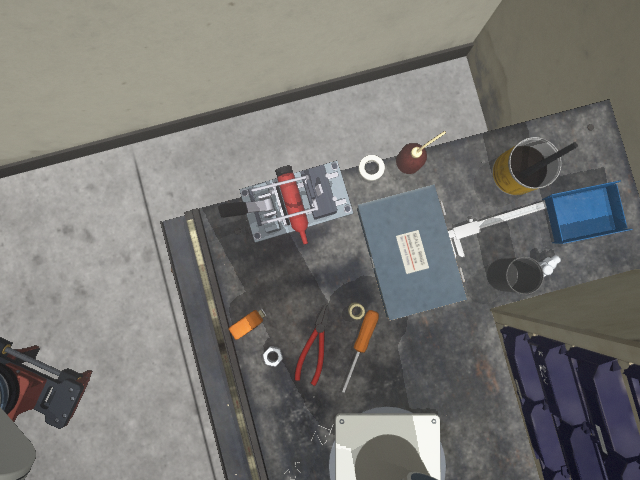

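Top view: the jig is at about (295,200), with forward pointing right and slightly up. The lever grip is at (233,209) and the jaw at (322,185). Side view: the lever grip is at (347,188) and the jaw at (370,270). Next I'll enlarge both.

```bash
python3 - <<'E'
import cv2
t=cv2.imread("pics/top0.png")[150:250,215:355];cv2.imwrite("pics/tc.png",cv2.resize(t,(784,560),interpolation=cv2.INTER_CUBIC))
t=cv2.imread("pics/side0.png")[170:310,305:415];cv2.imwrite("pics/sc.png",cv2.resize(t,(440,560),interpolation=cv2.INTER_CUBIC))
E
```

```text
(no output)
```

View pics/tc.png

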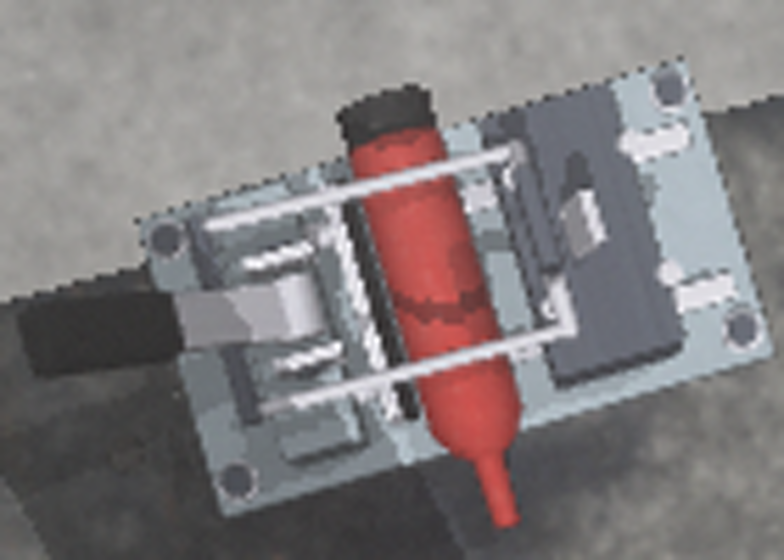

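View pics/sc.png

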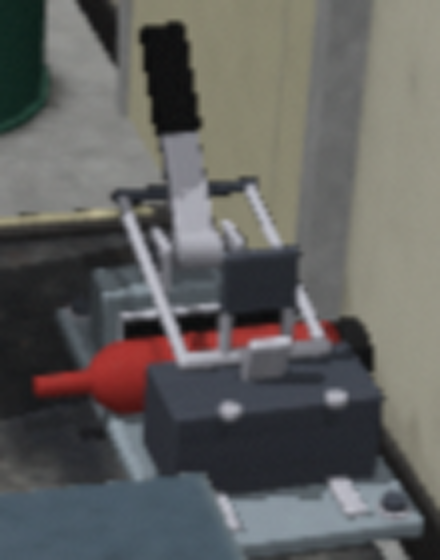

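Top crop: the loop wires run from the pins at about (205,222) and (250,412) to the bar ends at (517,148) and (572,328). The post tip is at (585,222), and the plate corners are clear. Side crop: the tab centre is (260,277), the bar ends are (183,360) and (325,347), the post is at (267,357), and the lever leans back with its grip end at (163,30). I'll triangulate these.

```bash
cat > h.py <<'E'
from station import env,set_gripper,viewer,workorder
import numpy as np,cv2
T=lambda u,v:(215+u/5.6-.4,150+v/5.6-.4)
S=lambda u,v:(305+u/4-.4,170+v/4-.4)
def ray(n,px):
    p=viewer.camera_params(n);M=np.array(p["pose"])
    K=np.array([[p["fx"],0,p["cx"]],[0,p["fy"],p["cy"]],[0,0,1.]])
    d=p.get("distortion",p.get("dist"));x,y=cv2.undistortPoints(np.array([[px]],float),K,None if d is None else np.array(d,float))[0,0]
    v=M[:3,:3]@[x,-y,-1];return M[:3,3],v/np.linalg.norm(v)
def onplane(n,px,nrm,dd):
    o,v=ray(n,px);nrm=np.array(nrm,float);return o+v*(dd-nrm@o)/(nrm@v)
def tri(a,b):
    o1,v1=ray("top",a);o2,v2=ray("side",b)
    t=np.linalg.lstsq(np.c_[v1,-v2],o2-o1,rcond=None)[0];p,q=o1+t[0]*v1,o2+t[1]*v2
    return (p+q)/2,np.linalg.norm(p-q)
E
python3 - <<'E'
from h import *
np.set_printoptions(precision=1,suppress=True)
c=[onplane("top",T(*p),[0,0,1],10) for p in((137,220),(683,57),(773,352),(228,515))]
print("corners",np.array(c).tolist());print([np.linalg.norm(c[i]-c[i-1]) for i in range(4)])
f=(c[1]-c[0]+c[2]-c[3]);f/=np.linalg.norm(f);cen=sum(c)/4;print("cen",cen,"yaw",np.arctan2(f[1],f[0]))
s=np.array([-f[1],f[0],0])
print("yaw from short",np.arctan2(*( (lambda w:( -w[0],w[1]))(c[0]-c[3]))))
R=np.array([f,s,[0,0,1]])
for k,a,b in(("barnear",(572,328),(183,360)),("barfar",(517,148),(325,347)),("pinnear",(250,412),(122,195)),("pinfar",(203,222),(252,183)),
  ("hub",(303,305),(198,247)),("griptip_c",(28,345),(163,30)),("posttip",(592,225),(267,342))):
    p,e=tri(T(*a),S(*b));print(k,p,"err",e,"rel cen",R@(p-[cen[0],cen[1],0]))
for k,b in (("tab",(260,277)),("tabtop",(260,247)),("tabbot",(260,306)),("posttip",(267,342))):
    p=onplane("side",S(*b),s,s@cen);print(k,p,R@(p-[cen[0],cen[1],0]))
E
```

```text
corners [[582.2268088072855, 313.1419834762886, 10.0], [645.1346269028163, 104.68224433807157, 10.0], [531.6434581010088, 70.67568141813925, 10.0], [469.50731416823015, 277.69627546807624, 10.0]]
[np.float64(118.16125713569346), np.float64(217.74493431332425), np.float64(118.47654501051115), np.float64(216.14445804513193)]
cen [557.1 191.5  10. ] yaw -1.2784568221925603
yaw from short -1.2661273522897916
barnear [533.6 147.2  61.3] err 1.4001353477341478 rel cen [ 35.7 -35.3  61.3]
barfar [599.8 167.2  59.7] err 0.8224469837229536 rel cen [35.6 33.9 59.7]
pinnear [501.  260.1  88.2] err 0.53980804480275 rel cen [-81.8 -34.   88.2]
pinfar [567.4 276.8  90. ] err 1.326961095493269 rel cen [-78.7  34.4  90. ]
hub [540.8 243.6  69.2] err 1.545027180093605 rel cen [-54.6  -0.6  69.2]
griptip_c [517.6 325.1 152.2] err 0.7999687000134603 rel cen [-139.3    0.6  152.2]
posttip [569.6 140.1  76.9] err 0.8275039475872248 rel cen [52.8 -2.8 76.9]
tab [566.1 161.6  98.5] [31.3  0.  98.5]
tabtop [565.3 164.5 112.4] [ 28.3   0.  112.4]
tabbot [567.  158.8  84.9] [34.2  0.  84.9]
posttip [570.6 146.8  73. ] [46.7  0.  73. ]
```

Everything fits the given sizes: plate 217×118, bar height 60, pin to bar 119, grip tip 119 from the pivot, lever about 0.82. Before moving, I'll check the clearance to the wall and the IK.

```bash
cat >> h.py <<'E'
from scipy.spatial.transform import Rotation as Ro
from scipy.optimize import brentq
YAW=-1.274; CEN=np.array([557.1,191.5]); PIV=-56.5   # PIV: pivot x relative to plate centre
f=np.array([np.cos(YAW),np.sin(YAW),0]);s=np.array([-f[1],f[0],0]);up=np.array([0,0,1.])
def W(x,z,y=0): # jig coords (x from pivot) -> world
    return np.array([*CEN,0])+f*(x+PIV)+s*y+up*z
SG=1
def rot(p): # tool down, jaws along jig y, pitched by p (tool top leans back for p>0)
    y=SG*s;R=np.c_[np.cross(y,-up),y,-up];return Ro.from_rotvec(-s*p)*Ro.from_matrix(R)
def tcp(x,z,p,d=61): # point d ahead of TCP at jig (x,z)
    r=rot(p);return W(x,z)-d*r.apply([0,0,1]),r.as_quat()
def loop(bx,bz): # pin angle and pitch for bar position (x from pivot)
    g=lambda a:np.hypot(bx+32*np.cos(a),bz-66-32*np.sin(a))-120
    a=brentq(g,0.1,2.2);return a,np.arctan2(bz-66-32*np.sin(a),bx+32*np.cos(a))
def tab(bx,bz):
    a,p=loop(bx,bz);return bx-10.5*np.cos(p)-39.5*np.sin(p),bz-10.5*np.sin(p)+39.5*np.cos(p),p
E
python3 - <<'E'
from h import *
import h
np.set_printoptions(precision=2,suppress=True)
def lp(n,a,b):
    o,u=ray(n,a);_,v=ray(n,b);m=np.cross(u,v);m/=np.linalg.norm(m);return m,m@o
m1,d1=lp("top",(0,178),(470,47));m2,d2=lp("side",(395,243),(525,470))
for y in(300,150): print("wall skirting",np.linalg.solve(np.array([m1,m2,[0,1,0]]),[d1,d2,y]))
for b in((92,60),(92,90),(119,90),(119,61),(108,61)): print(b,loop(*b),tab(*b))
for h.SG in(1,-1):
    for a in((*tab(92,60)[:2],0),(105,102,.25),(0+15,156,.9),(-90,74,.3)):
        print(h.SG,env.ik(*tcp(*a)),tcp(*a)[0])
E
```

```text
wall skirting [ 958.13  300.   -522.42]
wall skirting [1021.55  150.   -576.69]
(92, 60) (0.6632917277557503, np.float64(-0.21586290916289433)) (np.float64(90.20420515463093), np.float64(100.83228037807032), np.float64(-0.21586290916289433))
(92, 90) (0.5224651858382588, np.float64(0.06697861156396578)) (np.float64(78.87986592909161), np.float64(128.70868225555333), np.float64(0.06697861156396578))
(119, 90) (1.54786938098037, np.float64(-0.06664590940484655)) (np.float64(111.15387523398948), np.float64(130.11157346896522), np.float64(-0.06664590940484655))
(119, 61) (1.719250717091919, np.float64(-0.3103587137490907)) (np.float64(121.0649563233616), np.float64(101.81955359117256), np.float64(-0.3103587137490907))
(108, 61) (1.3707700579055295, np.float64(-0.3078562398962682)) (np.float64(109.96280009867013), np.float64(101.82459327136843), np.float64(-0.3078562398962682))
1 [ 0.25  0.56  1.79 -0.    0.79 -0.04] [566.96 159.27 161.83]
1 [ 0.35  0.58  1.79 -0.35  0.82  0.3 ] [566.87 159.55 161.1 ]
1 [ 0.74  0.72  1.64 -0.81  1.36  0.86] [530.99 276.88 193.92]
1 [ 0.68  0.68  1.68 -0.35  0.93  0.62] [508.98 348.83 132.28]
-1 None [566.96 159.27 161.83]
-1 None [566.87 159.55 161.1 ]
-1 [ 0.74  0.72  1.64 -0.81  1.36 -2.28] [530.99 276.88 193.92]
-1 [ 0.68  0.68  1.68 -0.35  0.93 -2.52] [508.98 348.83 132.28]
```

```bash
python3 - <<'E'
from h import *
np.set_printoptions(precision=1,suppress=True)
x0,z0,p0=tab(92,60)
print(env.read_state()["time_s"])
env.reach(*tcp(x0,z0+105,0)); set_gripper(58)
env.move_l(tcp(x0,z0+2,0)[0],rate=150,f_stop=15)
set_gripper(20);st=env.read_state();print(st["width"],st["force"],st["tool_pos"],tcp(x0,z0+2,0)[0],st["time_s"])
cv2.imwrite("pics/g.png",np.hstack([cv2.resize(viewer.camera("side")[170:310,305:415],(440,560),interpolation=2),cv2.resize(viewer.camera("top")[150:250,230:355][:,:90],(360,400),interpolation=2)[:,:].repeat(1,0) if 0 else cv2.resize(viewer.camera("top")[150:290,260:350],(360,560),interpolation=2)]))
print(env.read_state()["time_s"])
E
```

```text
0.1
36.11201572275802 [-0.7  0.2  5.4] [567.2 159.3 164.5] [567.  159.3 163.8] 3.9333
4.0333
```

View pics/g.png

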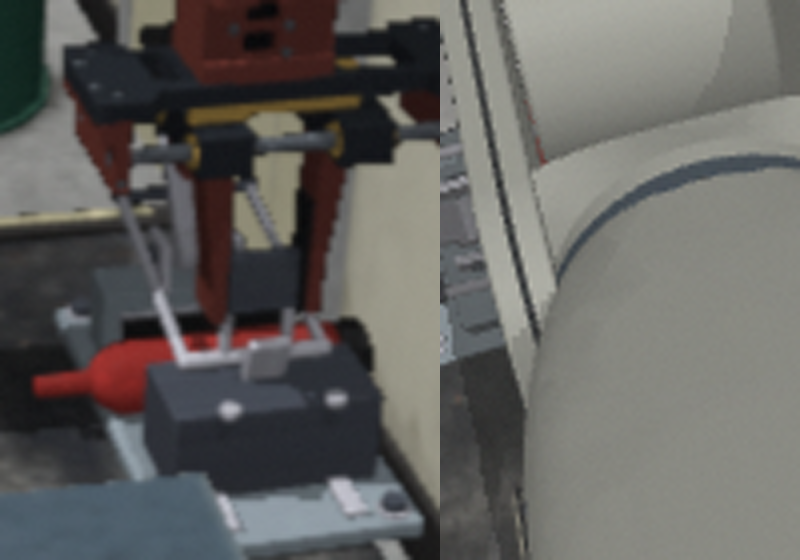

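The tab is pinched by its edges: the width reads 36.1, and the side crop shows the fingers on both sides of it at (265,280). The bar is still behind the post. Now I'll lift and carry it forward above the post.

```bash
cat >> h.py <<'E'
P0=tab(92,60)[2]
def bar(bx,bz,**k):
    x,z,p=tab(bx,bz);q=p-P0
    P,r=tcp(x-2*np.sin(q),z+2*np.cos(q),q);e=env.move_l(P,rot=r,**k);st=env.read_state()
    print("bar",bx,bz,"stop",e,"err",np.round(st["tool_pos"]-P,1),"F jig",np.round([f@st["force"],s@st["force"],st["force"][2]],1),"w",round(st["width"],1),"t",round(st["time_s"],2));return e
E
python3 - <<'E'
from h import *
a=loop(92,60)[0];px,pz=-32*np.cos(a),66+32*np.sin(a)
for z in(70,80,92):
    if bar(px+np.sqrt(120**2-(z-pz)**2),z,rate=60,f_stop=25):raise SystemExit
for x in(104,112,121):
    if bar(x,92,rate=60,f_stop=25):break
cv2.imwrite("pics/l.png",cv2.resize(viewer.camera("side")[190:290,320:420],(600,600),interpolation=2))
E
```

```text
bar 93.75311779346117 70 stop False err [ 0.1  0.5 -0.1] F jig [-1.1  1.4 -1.6] w 35.6 t 4.38
bar 94.6493814150214 80 stop False err [ 0.2  0.2 -0.4] F jig [-1.5  2.5 -1.1] w 35.8 t 4.72
bar 94.61962879718908 92 stop False err [ 0.2  0.  -0.4] F jig [-2.4  4.3 -2.4] w 35.7 t 5.11
bar 104 92 stop False err [ 0.4 -1.  -0. ] F jig [ 1.2  2.9 -0.6] w 35.5 t 5.53
bar 112 92 stop False err [ 0.1 -0.3 -0.1] F jig [ 2.5  4.4 -2.5] w 35.9 t 5.86
bar 121 92 stop False err [ 0.  -0.2 -0.1] F jig [ 1.6  3.9 -2.5] w 35.6 t 6.17
```

View pics/l.png

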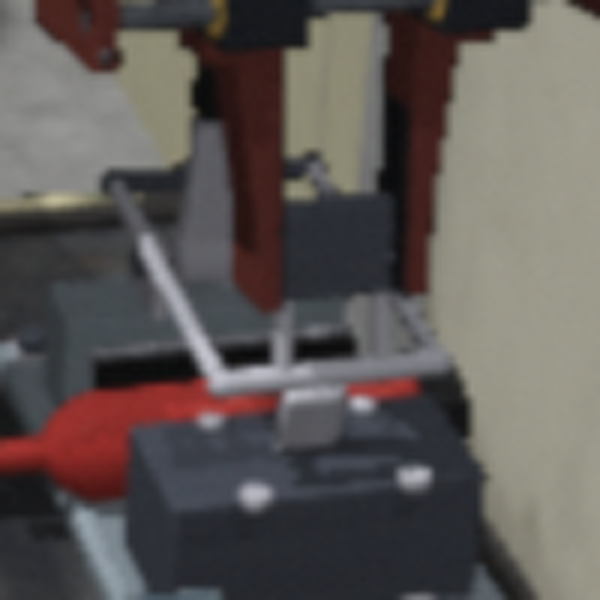

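The bar now crosses in front of and above the post tip at (312,388), with its ends at (222,383) and (447,362). I'll check its forward position by ray, then lower it.

```bash
python3 - <<'E'
from h import *
A=lambda u,v:(320+u/6-.4,190+v/6-.4)
for z in(88,92,96):
    m=[onplane("side",A(*q),up,z) for q in((222,383),(447,362))];c=sum(m)/2-[*CEN,0]
    print(z,"bar x from pivot",[f@(q-[*CEN,0])-PIV for q in m],"y",s@c,"len",np.linalg.norm(m[0]-m[1]))
c=onplane("side",(371.4,255),s,s@np.array([*CEN,0]))-[*CEN,0];print("post tip front on plane",f@c-PIV,c[2])
for z in (76,79): c=onplane("top",T(592,222),up,z)-[*CEN,0];print("tip top view",f@c-PIV,s@c)
E
```

```text
88 bar x from pivot [np.float64(115.81029240278622), np.float64(118.06656828471975)] y 1.7169900379554832 len 70.02961571119538
92 bar x from pivot [np.float64(122.19212001353074), np.float64(124.42728607253567)] y -0.8807210561596968 len 69.37441534351643
96 bar x from pivot [np.float64(128.57394762427523), np.float64(130.78800386035144)] y -3.478432150274969 len 68.71921497583753
post tip front on plane 102.94038671069981 73.06840520890239
tip top view 109.54019695598049 -2.2675891735573916
tip top view 109.3692394824538 -2.7402543415314415
```

```bash
python3 - <<'E'
from h import *
for z in(84,76,68,62):
    if bar(121.5,z,rate=50,f_stop=18):break
cv2.imwrite("pics/d.png",cv2.resize(viewer.camera("side")[190:290,320:420],(600,600),interpolation=2))
E
```

```text
bar 121.5 84 stop False err [-0.  -0.1 -0. ] F jig [ 1.1  2.5 -2.6] w 35.6 t 6.58
bar 121.5 76 stop False err [ 0.  -0.   0.2] F jig [ 1.9  2.2 -2.8] w 35.5 t 6.92
bar 121.5 68 stop False err [-0.   0.   0.2] F jig [ 0.   2.  -1.6] w 35.4 t 7.28
bar 121.5 62 stop False err [-0.   0.   0.2] F jig [-0.5  2.1 -0.3] w 35.6 t 7.59
```

View pics/d.png

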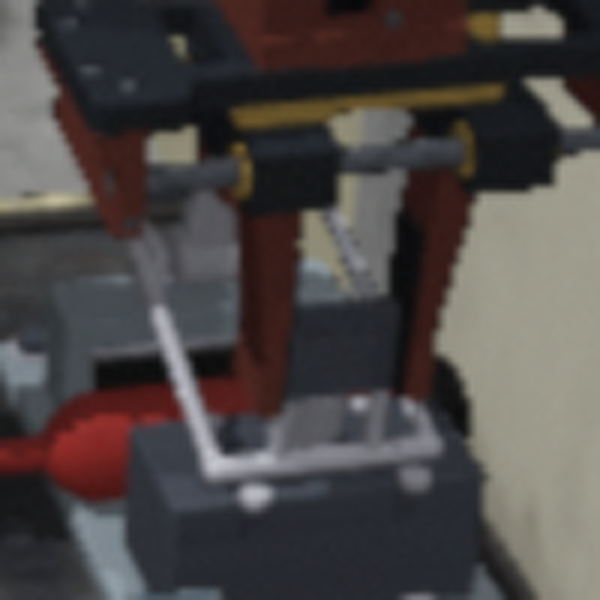

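The bar is down on the jaw in front of the post: bar row 465, post at (305,430) behind it between the rods. Now I'll draw it back to the seat, release, retreat and find the lever.

```bash
cat >> h.py <<'E'
def push(th,d=0,**k): # fingertip on grip's forward/top face at lever angle th, d mm off the face
    ph=np.clip(.8*th,0,.9);d=d+10*abs(np.sin(th-ph))
    x=-90*np.cos(th)+(8+d)*np.sin(th);z=66+90*np.sin(th)+(8+d)*np.cos(th)
    return tcp(x,z,-ph,80)
E
python3 - <<'E'
from h import *
bar(121.5,60.5,rate=40,f_stop=10)
bar(115,60.5,rate=40,f_stop=8);bar(111,60.5,rate=40,f_stop=6)
set_gripper(60)
p=env.read_state()["tool_pos"];env.move_l(p+[0,0,130],rate=200);set_gripper(0)
x,q=push(1.9,12)
for t in np.linspace(1.9,-.05,14):
    if env.ik(*push(t)) is None: print("noik",t)
env.reach(*push(1.95,60))
cv2.imwrite("pics/r.png",np.hstack([cv2.resize(viewer.camera("side")[160:300,315:415],(400,560),interpolation=2),cv2.resize(viewer.camera("top")[150:250,230:330][:,:],(400,400),interpolation=2).copy() if 0 else cv2.resize(viewer.camera("top")[140:280,245:345],(400,560),interpolation=2)]))
print(env.read_state()["time_s"],env.read_state()["force"])
E
```

```text
bar 121.5 60.5 stop False err [-0.1  0.3  0.2] F jig [-1.   1.7 -1.5] w 35.6 t 7.89
bar 115 60.5 stop False err [-0.1  0.4  0.2] F jig [-0.2  1.1  0.5] w 35.9 t 8.18
bar 111 60.5 stop False err [0.  0.3 0.2] F jig [-0.   1.6  1.3] w 35.6 t 8.43
11.625 [-1.22089514  0.7360201   2.01786261]
```

View pics/r.png

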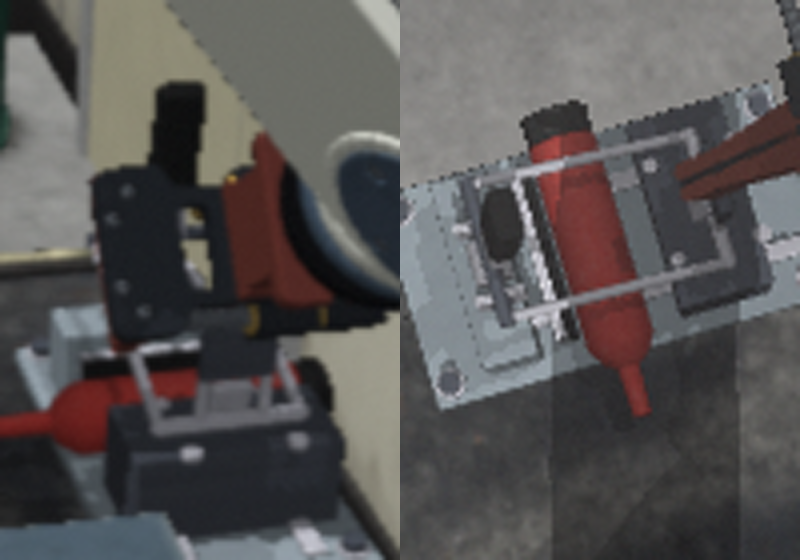

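The lever stands upright with its grip at (180,130). The bar is at (215,425), in front of the post. The tool is on the lever's forward side. Throw it.

```bash
python3 - <<'E'
from h import *
P,q=push(1.95,12);env.move_l(P,rot=q,rate=150,f_stop=20)
for t in [1.75,1.6,1.45,1.3,1.15,1.,.85,.7,.6,.5,.4,.3,.2,.1,0.03,-.03]:
    P,q=push(t);e=env.move_l(P,rot=q,rate=80,f_stop=30);st=env.read_state();F=st["force"]
    print(round(t,2),e,np.round([f@F,s@F,F[2]],1),np.round(st["tool_pos"]-P,1),round(st["time_s"],2))
    if e:break
cv2.imwrite("pics/t.png",np.hstack([cv2.resize(viewer.camera("side")[160:300,315:415],(400,560),interpolation=2),cv2.resize(viewer.camera("top")[140:280,215:315],(400,560),interpolation=2)]))
E
```

```text
1.75 False [-0.3 -0.8 -0.7] [-0.1  0.3  0.2] 12.63
1.6 False [-0.2  0.1  0.7] [-0.2  0.5  0.2] 12.97
1.45 False [ 0.3 -0.5  0.3] [-0.3  0.6  0.1] 13.3
1.3 False [ 0.1 -0.2  0. ] [-0.4  0.6 -0. ] 13.63
1.15 False [-0.1  0.4 -0.7] [-0.4  0.6 -0.2] 13.97
1.0 False [ 0.6  0.4 -0.1] [-0.   0.3  0.5] 14.34
0.85 False [0.3 1.2 3.2] [ 0.3 -0.1  0.3] 14.72
0.7 False [1.4 1.5 4.2] [ 0.2 -0.2  0.1] 15.11
0.6 False [0.3 0.3 2.3] [ 0.1 -0.3 -0.1] 15.42
0.5 False [0.8 1.6 2.2] [-0.2 -0.1 -0.1] 15.72
0.4 False [0.  0.4 2.6] [-0.3 -0.1 -0.2] 16.02
0.3 False [-0.4  0.9 -0.1] [-0.4 -0.1 -0.2] 16.32
0.2 False [-0.2 -1.3  0. ] [-0.5 -0.2 -0.3] 16.62
0.1 False [-0.3  0.4  0.6] [-0.3 -0.2 -0.2] 16.92
0.03 False [ 0.3 -0.4 -0.5] [-0.2 -0.2 -0. ] 17.17
-0.03 False [ 3.5 -4.1 16.7] [ 0.8 -0.8  2.4] 17.42
```

View pics/t.png

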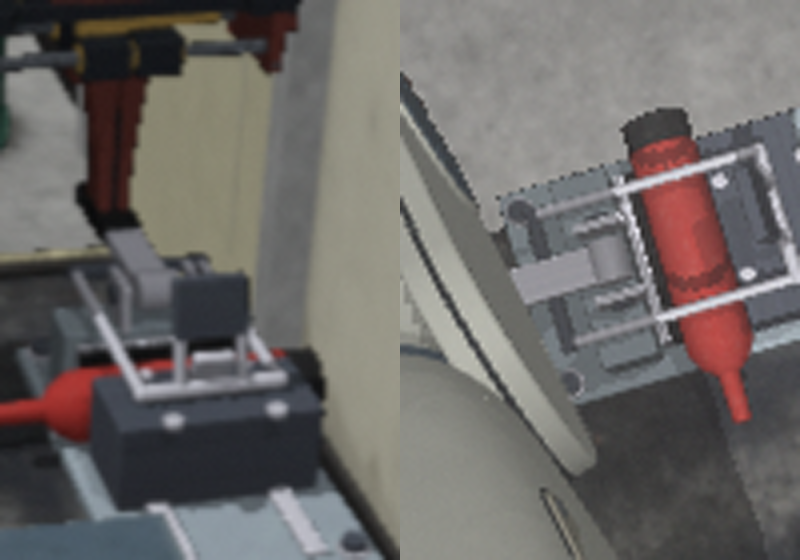

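The lever has closed on its stop with 17 N of reaction. The jaw has been drawn back and the bar is still in front of the post. I'll retreat well clear and check.

```bash
python3 - <<'E'
from h import *
p=env.read_state()["tool_pos"];env.move_l(p+[0,0,130],rate=150)
env.move_joints([1.131,.423,1.63,0,1.089,-.019]);env.hold(.5)
si=viewer.camera("side");to=viewer.camera("top");cv2.imwrite("pics/sF.png",si);cv2.imwrite("pics/tF.png",to)
cv2.imwrite("pics/f.png",np.hstack([cv2.resize(si[170:310,315:415],(400,560),interpolation=2),cv2.resize(to[140:280,215:315],(400,560),interpolation=2)]))
for n,a in(("side",si),("top",to)):
    d=np.abs(a.astype(int)-cv2.imread(f"pics/{n}0.png")).max(2)>40
    for k,(u,v,w,h) in dict(side=dict(meas=(222,210,40,45),oil=(400,300,60,80),tape=(388,312,32,30)),top=dict(meas=(225,305,45,38),oil=(395,128,55,48),tape=(357,152,30,30)))[n].items(): print(n,k,d[v:v+h,u:u+w].sum())
print(env.read_state()["time_s"],env.read_state()["force"])
E
```

```text
side meas 0
side oil 0
side tape 0
top meas 1
top oil 0
top tape 0
20.475 [ 0.34751016 -0.00630693  0.21910482]
```

View pics/f.png

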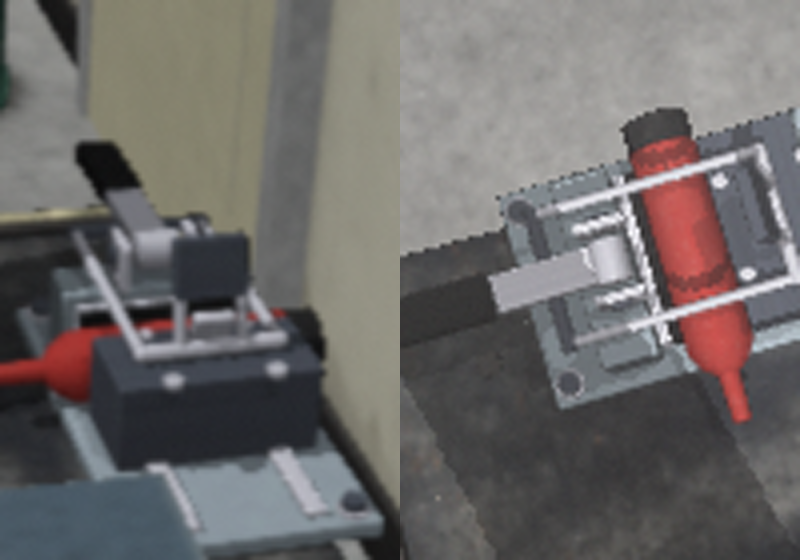

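The bar is seated in front of the post, the lever lies back, and the jaw is against the cartridge. As a last check I'll compute the lever's angle from the grip's end.

```bash
python3 - <<'E'
from h import *
A=lambda u,v:(315+u/4-.4,170+v/4-.4)
for k,px in(("grip far end top edge",(96,143)),("grip near end",(125,190)),("bar mid",(212,346)),("hub",(155,240))):
    c=onplane("side",A(*px),s,s@np.array([*CEN,0]))-[*CEN,0];print(k,f@c-PIV,c[2])
# top view: grip dark mask far end
t=cv2.imread("pics/tF.png");
for a in (((400-400)/4+215,320/4+140),):pass
cv2.imwrite("pics/e.png",cv2.resize(t[170:250,180:300],(780,520),interpolation=2))
E
```

```text
grip far end top edge -117.11205747371534 72.16512750588885
grip near end -60.382463012201896 70.69895015306105
bar mid 84.31625737245861 59.73421011462261
hub -6.706081037782376 68.59273631201461
```

View pics/e.png

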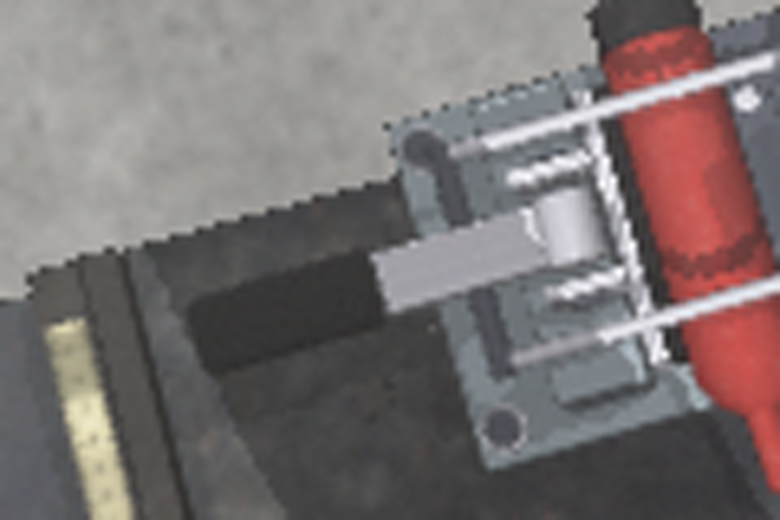

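The grip's top face is level, at 71–72 mm at both ends, so the lever is home. The bar sits at x = 84, z = 60, drawn back about 24 mm with the post. Handing in.

```bash
python3 -c "
from station import workorder;print(workorder.sign_off())"
```

```text
the job is handed in; nothing more can be done
None
```

The cartridge is clamped and the job is handed in, at about 20.5 s of the 48 s allowed; the sign-off gives no verdict.

**What I did:** I pinched the loop by its tab, lifted the bar over the post and set it down about 13 mm forward of the seat. I drew it back towards the post, released it, then pushed the lever over with the closed fingertips until it met its stop with about 17 N of reaction.

**Last checks, with the arm withdrawn:**
- **Lever:** level and home, with the grip's top face at 71–72 mm at both ends.
- **Bar and jaw:** the bar is seated forward of the post at 60 mm height. The latch has drawn it back about 24 mm, against the 25 mm expected, and the jaw lies against the cartridge.
- **Bystanders:** the tape measure, oil can and sealing tape show no change between the first and last pictures.

**Disagreement:** the post tip's forward position came out 3 mm apart in the two views (109 and 112 mm from the pivot). I aimed the bar to clear both.

**Not measured:** I did not measure the clamping force directly. The push met no more than about 5 N on the way down, so the only signs of a tight hold are the lever lying home and the jaw drawn up to the cartridge.

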